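# Ready the bearing greaser: label to the scanner, nested lids in, dust cover off

### The job

Get the small bearing greaser ready to use at the stores bench: turn its open pot where it stands until the label squarely faces the scanner's window. Then bring its inner lid over with the dust cover still on it and lower the two together, without dropping them, until the inner lid sits fully home on the pot's rim. Finally lift the dust cover alone up off the stem, leaving the inner lid seated, the label facing the scanner and the other things on the bench as they are, and finish while holding the cover level, clear above the height of the stem's top.

Things in the scene. Friction and masses are not known exactly. Their poses are not given: they have to be found in the camera images.
- pot: Loose open dark steel pot of the greaser, a round can 66 mm in outer diameter, 78 mm high, wall 3 mm, empty, about 0.4 kg, standing in front of the scanner; grip it across its outside from above. Origin: centre of its underside; z up, x towards the label. On the far side from the label (-x) a small steel grease nipple, seen from above, sticks out 17 mm from the wall, 22 mm up.
- label (a point): Centre of the white bar-code paper label on the pot's wall, on the pot's +x side, 33 mm from the axis and 42 mm up; the label is 33 mm wide, 34 mm high.
- hub_top (a point): Centre of the top of the cover's hub, 29 mm above the cover's origin. The hub is round, 36 mm in diameter, give or take 1.5 mm, 26 mm high above the plate, with a 16 mm hole through it: grip the cover by it, the stem standing up 33 mm between the fingers.
- pot_rim (a point): Centre of the pot's mouth, on the pot's axis at the height of the rim, 78 mm above the pot's underside.
- scanner: Fixed bench bar-code scanner, grey and black, 140 mm high, 100 mm foot. Origin: centre of the head's footprint on the bench; its window is on its -x face and looks along -x at the pot, whose axis stands about 180 mm away.
- scan_window (a point): Centre of the scanner's window, 31 mm in front of (-x of) the scanner's origin and 80 mm above the bench. The label faces it when the pot's own x axis points at it, seen from above.
- inner_lid: Loose inner lid, about 0.26 kg, standing on its plug on the bench with the cover on it. Origin: centre of the plug's underside; z up along the stem. Plug 54 mm in diameter, 16 mm high, foot bevelled to 44 mm over 5 mm; on it a flange 66 mm in diameter, 16 to 20 mm up. Home in the pot, the plug is in the mouth and the flange lies on the rim: origin 62 mm above the pot's underside.
- stem_top (a point): Top of the inner lid's plain round steel stem, 12 mm in diameter, on its axis, 82 mm above the inner lid's origin. The top 33 mm stick out above the cover's hub: gripped there, the inner lid lifts the cover along with it.
- cover: Loose outer lid (black dust cover), about 0.09 kg, resting on the inner lid's flange, the stem passing freely through its hub. Origin: centre of its plate's underside, nested 20 mm above the inner lid's origin and up to 2 mm off its axis. Plate 84 mm in diameter, 3 mm thick; its skirt hangs 10 mm below the plate outside the flange. Nothing holds it down.
- bearing: Bystander: ball bearing lying flat, 40 mm outside, 17 mm bore, 12 mm high. Origin: centre of its underside.
- carton: Bystander: small cardboard carton, 50 by 50 mm, 20 mm high. Origin: centre of its underside.
- bin: Bystander: open grey parts bin with bolts, 155 (x) by 100 (y) mm, 70 mm high. Origin: centre of its underside.
- wrench: Bystander: open-ended wrench lying along its x axis, 160 mm long, under 15 mm high.
There are look-alikes about, which are no part of the job. Leave any turquoise look-alike of the scanner alone.

How it is judged:
On the way, in this order (a step that is already met when the one before it is completed fails the run):
1. the pot stands still and upright in front of the scanner with its label facing the window (x of scan_window in the frame of pot above 0.08 m and y of scan_window in the frame of pot between -0.05 and 0.05 m and angle between pot's own z axis and vertical below 0.05 rad and x of pot in the frame of scanner between -0.25 and -0.12 m and y of pot in the frame of scanner between -0.06 and 0.06 m and height (world z) of pot below 0.003 m and linear speed of pot below 0.02 m/s and angular speed of pot below 0.15 rad/s), for 0.3 s.
2. the inner lid sits home on the pot's rim with the dust cover still on it, and the label still faces the window (x of scan_window in the frame of pot above 0.08 m and y of scan_window in the frame of pot between -0.05 and 0.05 m and angle between pot's own z axis and vertical below 0.05 rad and x of pot in the frame of scanner between -0.25 and -0.12 m and y of pot in the frame of scanner between -0.06 and 0.06 m and height (world z) of pot below 0.003 m and z of inner_lid in the frame of pot between 0.059 and 0.0645 m and horizontal distance between inner_lid and pot below 0.005 m and angle between the z axis of inner_lid and the z axis of pot, either way round below 0.05 rad and z of cover in the frame of inner_lid below 0.024 m and horizontal distance between cover and inner_lid below 0.006 m), for 0.3 s.
At the end, for the whole second after the job is handed in: Fingers hold the cover still, level to 15 degrees, plate over 164 mm above the bench, touching nothing else. Inner lid home in the pot: 3 mm, 3 degrees, 5 mm off axis. Pot upright before the scanner, window within 50 mm beside the line straight out of the label. Robot touches neither (x of scan_window in the frame of pot above 0.08 m and y of scan_window in the frame of pot between -0.05 and 0.05 m and angle between pot's own z axis and vertical below 0.05 rad and x of pot in the frame of scanner between -0.25 and -0.12 m and y of pot in the frame of scanner between -0.06 and 0.06 m and height (world z) of pot below 0.003 m and z of inner_lid in the frame of pot between 0.059 and 0.0645 m and horizontal distance between inner_lid and pot below 0.005 m and angle between the z axis of inner_lid and the z axis of pot, either way round below 0.05 rad and height (world z) of cover above 0.164 m and angle between cover's own z axis and vertical below 0.26 rad and linear speed of cover below 0.03 m/s and contact force between the fingers and cover above 1 N and contact force between each of cover, the arm, the fingers and inner_lid below 0.05 N and contact force between each of cover, the arm, the fingers and pot below 0.05 N and contact force between cover and scanner below 0.05 N); the arm keeps its last pose, push and grip.
It fails at once if the dust cover is taken off while the inner lid is not home in the pot, or the inner lid leaves its seat once the cover has been lifted off it (z of cover in the frame of inner_lid above 0.032 m and not (z of inner_lid in the frame of pot between 0.059 and 0.0645 m and horizontal distance between inner_lid and pot below 0.005 m and angle between the z axis of inner_lid and the z axis of pot, either way round below 0.05 rad)).
It fails at once if the lids are let go above the pot's mouth (horizontal distance between inner_lid and pot below 0.04 m and z of inner_lid in the frame of pot above 0.08 m and contact force between the fingers and inner_lid below 0.02 N and contact force between the fingers and cover below 0.02 N).
It fails at once if the pot is tipped by more than 20 degrees (angle between pot's own z axis and vertical above 0.35 rad).
It fails at once if the bearing, carton, bin or wrench is moved by more than 30 mm (distance of any of bearing, carton, bin, wrench from where it was at the start of the episode above 0.03 m).
It also fails if it takes over 72 s, if anything falls off the work surface, if the arm or the gripper's body presses on something with over 40 N, if the wrist force passes 120 N, or if a joint passes its speed limit or range.

### The arm

A 6-joint arm with a two-finger parallel gripper is mounted at the origin on the work surface. World frame = base frame: x ahead of the robot, y to its left, z up, the work surface at z = 0. Lengths are in m, angles in rad, forces in N, time in s.
With the tool pointing down it reaches from about 0.4 to 0.825 m from the base axis. Payload 7 kg.
Tool frame: the origin (TCP) lies midway between the tips of the shut fingers; the grasp point (between the pads) lies hold_point_z behind it (hold_point_z is the distance from the TCP to the grasp point, in m); z points along the fingers, y is the line along which they close (so a half turn about z gives the same grasp; the last joint's range is limited). The gripper opens to 88 mm and grips with 3 to 60 N. Pads are 19 mm wide; open, the fingers measure 130 mm over their backs; the gripper's body (78 mm by 193 mm) begins 47 mm behind the grasp point.
Start: joints at [1.474, 0.359, 0.012, 0, -1.224, -0.288], TCP at [0.253, 0.626, 0.227] pointing down, gripper open.
Joint ranges: [-3.07, 3.07], [-1.43, 2.12], [-1.02, 1.25], [-3.03, 1.67], [-3.05, -0], [-3.03, 3.03]. Speed limits (rad/s): [2.39, 2.39, 3.01, 3.14, 3.14, 3.14].

### API

Orientations are given as [roll, pitch, yaw] about the fixed x, y, z axes, in that order (R = Rz(yaw) Ry(pitch) Rx(roll)).
In Python, from station import * gives the robot as it stands.
- The arm moves only by the tool apply_moves, never from a script. Its argument "steps" is a list of rows, each an object with "translation": the shift along the world's x, y, z scaled (see below), a list of three; "rotation": the turn, a rotation vector about the world's x, y, z scaled (see below), a list of three. A call has exactly 10 rows; each row is the pose to reach, as a shift and turn from the pose commanded when the call began; what a row does not reach only later rows make up. The controller multiplies each number of a shift by 250 mm and each number of a turn by 30 degrees. A row lasts 1/12 s, in which the tool goes at most 41.7 mm and 7.16 degrees, less where a joint would pass 70% of its speed; a pose out of reach is approached as far as the arm can. A call with a number of a shift or a turn outside -1 to 1 is refused whole. A call with a gripper value outside its range is refused whole. "jaw" is the closure, from -1 (fully open) to 1 (shut), so that 0 is half open, set as the call begins (left out, the last holds). The fingers move at their own pace and stop on an object; "newtons" is the grip in N (left out, the last holds). Time passes only in rows, so rows that repeat a pose let the fingers close, or fill a call up. It gives the time, the measured TCP pose, the force, the opening and the grip force at its end, in the units of the state.
- get_state(): the state, without advancing time (a new reading comes with each control period).
- grab_frame(name): name is "scene" or "top"; returns the picture (400x640x3 uint8, blue, green, red); there is no depth.
- camera_model(name): a dict with "fx", "fy", "cx", "cy" (pixels), "k1" (the pictures are not rectified: a ray, as slopes to the right and down, at radius r is drawn at 1 + k1 r^2 times it, then the intrinsics apply), "xyz" and "rotation" of the camera in the world. Camera axes: x right, y down, z forward; pixel columns grow to the right and rows downward; lengths in m; the calibration is good to about 2 mm. A picture is of the moment at which its call begins. camera_model takes no time and is no camera call.
- job_done(): hands the job in; it is judged then, once.
The state is a dict: "t": time; "q": joint angles; "qd": joint speeds; "joint_efforts": joint torques, N m; "eef_pos": TCP position; "ee_rot": TCP orientation; "force": force on the tool from outside, world axes, zero at the start; "moment": the same for the moment, N m; "width": finger opening in m; "gripper_force": force on a finger pad.
Only numpy, scipy, OpenCV 4.12 (cv2) and the standard library are available. Lean on these libraries where they do the work, as an engineer would, in place of code of your own. Each camera call takes 0.05 s, during which the arm holds its last target. There are 200 camera calls.

## Working session

There is one attempt and no reset: what is moved stays moved. The work goes in short steps, Python scripts to look and compute and a tool call to move; the robot and the scene stay as the last step left them, time stands still between calls to the robot, and variables do not carry over. Pictures are saved under pics/ and viewed, at most 10 in all, crops included, and the job is handed in when it is done.

Besides the shell and the picture viewer there is one more tool, called after "Call:" by a JSON object that holds its "method" and its "body". apply_moves: Moves the arm, as the interface text tells. Shifts and turns lie within -1 to 1; 1 stands for 250 mm of shift or 30 degrees of turn. Its arguments: {"type":"object","properties":{"steps":{"type":"array"},"jaw":{"type":"number"},"newtons":{"type":"number"}},"required":["steps"]}

```bash
mkdir -p pics; python3 - <<'E'
from station import *
import cv2
for n in("scene","top"):
    cv2.imwrite(f"pics/{n}0.png",grab_frame(n)); print(n,camera_model(n))
print(get_state())
E
```

```text
scene {'fx': 411.93286110289006, 'fy': 411.93286110289006, 'cx': 326.85733128722984, 'cy': 201.89455963310334, 'k1': -0.03668722532434327, 'xyz': array([ 1.22438659, -0.01495469,  0.82091592]), 'rotation': array([-2.38519727,  0.01941224,  1.48998884])}
top {'fx': 372.0583282572545, 'fy': 372.0583282572545, 'cx': 322.3970080023897, 'cy': 196.74590368114062, 'k1': -0.08360866009073908, 'xyz': array([0.35610002, 0.02231372, 0.92816368]), 'rotation': array([-2.94128128,  0.00669767, -1.57594071])}
{'t': 0.1, 'q': array([ 1.47409482e+00,  3.59329057e-01,  1.11465916e-02, -3.07089783e-04,
       -1.22410089e+00, -2.88113531e-01]), 'qd': array([-0.00080403, -0.00187429,  0.00213962,  0.00112453,  0.00056124,
        0.00019529]), 'joint_efforts': array([-4.33325404e-04, -5.84159946e+01,  2.93752742e+01,  7.01545492e+00,
        1.01278396e-02, -5.95388178e-05]), 'eef_pos': array([0.25323946, 0.62522002, 0.22570602]), 'ee_rot': array([ 3.14008489e+00, -1.45768618e-04, -3.84919494e-01]), 'force': array([ 0.68771606, -0.63941656,  0.20884233]), 'moment': array([-0.02191317, -0.00746284, -0.0216403 ]), 'gripper_force': 0.0, 'width': 0.08783888395788066}
```

View pics/scene0.png

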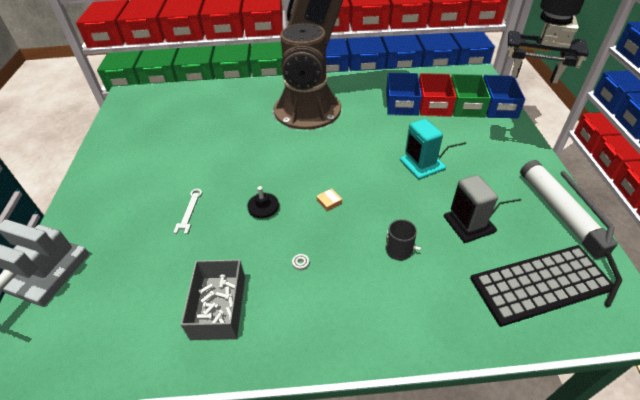

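View pics/top0.png

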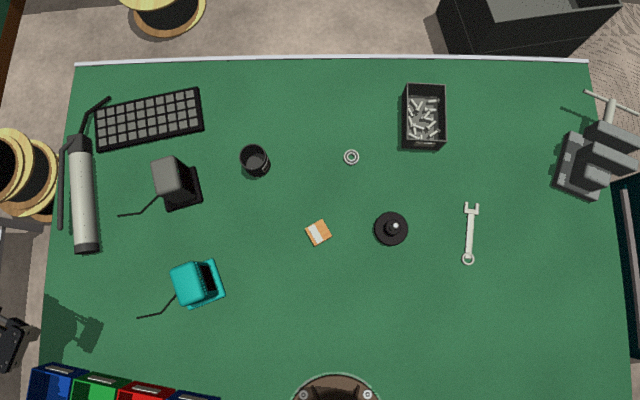

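Scene view: pot at scene (402,240) / top (255,160). Grey scanner at (472,207) / (176,182), turquoise look-alike at (424,147) / (197,283). Lid and cover with stem at (263,203) / (391,228). Candidates for the pot: only the dark can. For the scanner: grey or turquoise, and I choose grey. For the lids: only the black disc with the stem; the bearing at (300,261) is not it. Next is a close crop of the pot and lids.

```bash
cat > h.py <<'E'
import numpy as np, cv2
from scipy.spatial.transform import Rotation as R
from scipy.optimize import least_squares
from station import *
CM={n:camera_model(n) for n in("scene","top")}
def ray(n,u,v):
    c=CM[n]; d=np.array([(u-c["cx"])/c["fx"],(v-c["cy"])/c["fy"]]); s=d.copy()
    for _ in range(20): s=d/(1+c["k1"]*(s@s))
    return c["xyz"],R.from_euler("xyz",c["rotation"]).apply([*s,1])
def onplane(n,u,v,z):
    o,d=ray(n,u,v); return (o+d*(z-o[2])/d[2]).round(4)
def proj(n,p):
    c=CM[n]; q=R.from_euler("xyz",c["rotation"]).inv().apply(np.array(p)-c["xyz"]); s=q[:2]/q[2]; s=s*(1+c["k1"]*(s@s))
    return np.array([s[0]*c["fx"]+c["cx"],s[1]*c["fy"]+c["cy"]]).round(1)
def two(a,b):
    (o1,d1),(o2,d2)=ray("scene",*a),ray("top",*b)
    t=np.linalg.lstsq(np.c_[d1,-d2],o2-o1,rcond=None)[0]; p,q=o1+d1*t[0],o2+d2*t[1]
    return ((p+q)/2).round(4),np.linalg.norm(p-q).round(4)
E
python3 - <<'E'
from h import *
S=cv2.imread("pics/scene0.png");T=cv2.imread("pics/top0.png")
z=lambda I,u,v,w,h:cv2.resize(I[v:v+h,u:u+w],(400,300),interpolation=cv2.INTER_CUBIC)
o=np.vstack([np.hstack([z(S,370,210,72,54),z(T,225,135,60,45)]),np.hstack([z(S,235,180,60,45),z(T,361,206,60,45)])])
cv2.imwrite("pics/crop1.png",o)
print("bench origin check",proj("top",[0.25,.625,.22]))
print("pot top",onplane("top",255,155,.078),"lid",two((262,187),(394,225)))
E
```

```text
bench origin check [ 18.9 323.1]
pot top [0.632  0.1882 0.078 ] lid (array([ 0.4606, -0.1353,  0.0836]), np.float64(0.002))
```

View pics/crop1.png

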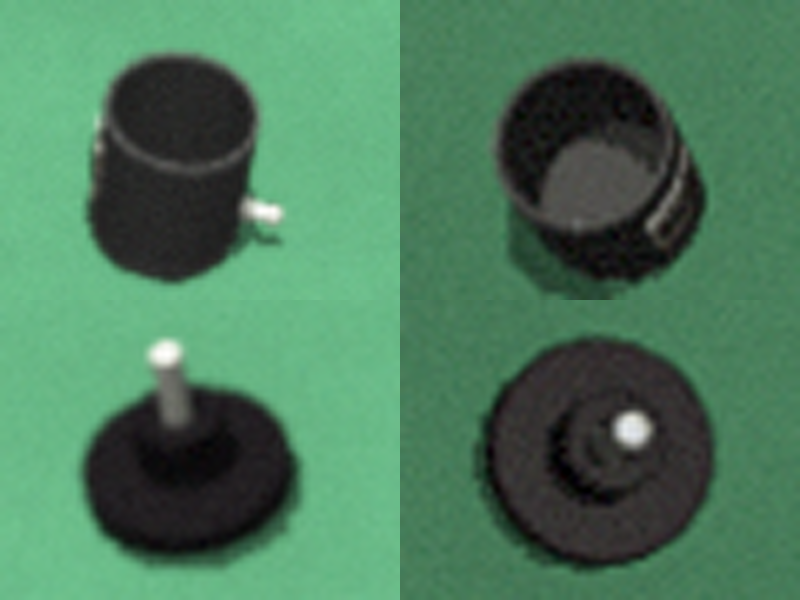

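Crop: pot rim centre is at scene (402.9,230.2) / top (252.9,156.8). The nipple tip is at scene (420,248.5), pointing towards the scanner, and the label is on the opposite side at top (265,166). The stem top is at scene (259.9,187.5) / top (395.8,225.5). Now I work out poses.

```bash
python3 - <<'E'
from h import *
print("rim",two((402.9,230.2),(252.9,156.75)),onplane("scene",402.9,230.2,.078),onplane("top",252.9,156.75,.078))
print("nip",onplane("scene",420,248.5,.022),"label",onplane("top",265.2,165.75,.042))
print("stem",two((259.9,187.5),(395.8,225.5)))
S=cv2.imread("pics/scene0.png");T=cv2.imread("pics/top0.png")
# plate of cover: dark mask ellipse at top
def blob(I,u,v,r,thr):
    g=I[v-r:v+r,u-r:u+r].max(2); m=(g<thr).astype(np.uint8); c=max(cv2.findContours(m,0,2)[0],key=cv2.contourArea); e=cv2.minEnclosingCircle(c); return (e[0][0]+u-r,e[0][1]+v-r),e[1]
e=blob(T,391,228,25,75);print("plate",e,onplane("top",*e[0],.023))
z=lambda I,u,v,w,h:cv2.resize(I[v:v+h,u:u+w],(400,300),interpolation=cv2.INTER_CUBIC)
cv2.imwrite("pics/crop2.png",np.hstack([z(S,432,160,96,72),z(T,137,145,80,60)]))
s=get_state();print(s["eef_pos"],s["ee_rot"]); import station; print(globals().get("hold_point_z"))
E
```

```text
rim (array([0.629 , 0.1953, 0.0742]), np.float64(0.0028)) [0.6319 0.1957 0.078 ] [0.6276 0.1932 0.078 ]
nip [0.6471 0.2407 0.022 ] label [0.6155 0.1688 0.042 ]
stem (array([ 0.4597, -0.1404,  0.0813]), np.float64(0.0008))
plate ((389.5, 228.5), 17.846668243408203) [ 0.4596 -0.1363  0.023 ]
[0.25323946 0.62522002 0.22570602] [ 3.14008489e+00 -1.45768618e-04 -3.84919494e-01]
0.0188
```

View pics/crop2.png

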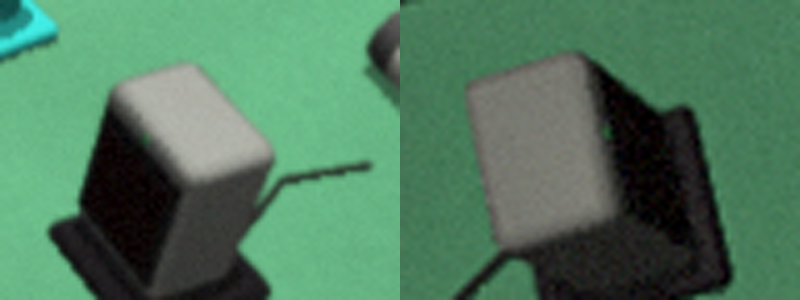

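The crop shows the grey scanner's head top, centred at top (165.6,175.4). Its dark window face runs along (173,156)-(180,189), facing the pot.

```bash
python3 - <<'E'
from h import *
P=[(151,162),(173,156),(180,189),(158.6,194.6)]
C=np.array([onplane("top",u,v,.14) for u,v in P]); print(C, C.mean(0))
w=(C[1]+C[2])/2; n=(w-C.mean(0))[:2]; print("window",w,"axis deg",np.degrees(np.arctan2(*-n[::-1])))
pot=np.array([.630,.195]); d=w[:2]-pot; print("pot->win",d,np.degrees(np.arctan2(d[1],d[0])))
E
```

```text
[[0.5986 0.4128 0.14  ]
 [0.612  0.3627 0.14  ]
 [0.5356 0.3406 0.14  ]
 [0.5233 0.3884 0.14  ]] [0.567375 0.376125 0.14    ]
window [0.5738  0.35165 0.14   ] axis deg 104.70898829806673
pot->win [-0.0562   0.15665] 109.73603572196438
```

Call:
{"method": "apply_moves", "body": {"steps": [{"translation": [0.08,-0.09,0],"rotation": [0,0,0.1]},{"translation": [0.16,-0.18,0],"rotation": [0,0,0.2]},{"translation": [0.25,-0.28,0],"rotation": [0,0,0.3]},{"translation": [0.33,-0.38,0],"rotation": [0,0,0.4]},{"translation": [0.41,-0.47,0],"rotation": [0,0,0.5]},{"translation": [0.5,-0.57,0],"rotation": [0,0,0.6]},{"translation": [0.58,-0.67,0],"rotation": [0,0,0.7]},{"translation": [0.66,-0.76,0],"rotation": [0,0,0.8]},{"translation": [0.75,-0.86,0],"rotation": [0,0,0.9]},{"translation": [0.75,-0.86,0],"rotation": [0,0,1]}], "jaw": -1, "newtons": 15}}

```text
t: 0.93
eef_pos: [0.4433, 0.4067, 0.2263]
ee_rot: [3.14, 0.001, 0.138]
force: [-0.2, -0.0, 0.4]
width: 0.0873
gripper_force: 0.0
```

Call:
{"method": "apply_moves", "body": {"steps": [{"translation": [0.08,-0.09,0],"rotation": [0,0,0.1]},{"translation": [0.16,-0.18,0],"rotation": [0,0,0.2]},{"translation": [0.25,-0.28,0],"rotation": [0,0,0.3]},{"translation": [0.33,-0.38,0],"rotation": [0,0,0.4]},{"translation": [0.41,-0.47,0],"rotation": [0,0,0.5]},{"translation": [0.5,-0.57,0],"rotation": [0,0,0.6]},{"translation": [0.58,-0.67,-0.1],"rotation": [0,0,0.7]},{"translation": [0.66,-0.76,-0.2],"rotation": [0,0,0.8]},{"translation": [0.75,-0.86,-0.3],"rotation": [0,0,0.9]},{"translation": [0.75,-0.86,-0.3],"rotation": [0,0,1]}]}}

```text
t: 1.77
eef_pos: [0.628, 0.1903, 0.145]
ee_rot: [-3.14, 0.009, 0.661]
force: [-1.8, 0.8, -0.6]
width: 0.0877
gripper_force: 0.0
```

Call:
{"method": "apply_moves", "body": {"steps": [{"translation": [0.01,0,-0.05],"rotation": [0,0,0]},{"translation": [0.01,0,-0.12],"rotation": [0,0,0]},{"translation": [0.01,0,-0.19],"rotation": [0,0,0]},{"translation": [0.01,0,-0.26],"rotation": [0,0,0]},{"translation": [0.01,0,-0.32],"rotation": [0,0,0]},{"translation": [0.01,0,-0.37],"rotation": [0,0,0]},{"translation": [0.01,0,-0.4],"rotation": [0,0,0]},{"translation": [0.01,0,-0.42],"rotation": [0,0,0]},{"translation": [0.01,0,-0.42],"rotation": [0,0,0]},{"translation": [0.01,0,-0.42],"rotation": [0,0,0]}]}}

```text
t: 2.6
eef_pos: [0.6311, 0.1959, 0.047]
ee_rot: [3.141, -0.001, 0.663]
force: [-0.6, -0.4, -0.2]
width: 0.0876
gripper_force: 0.0
```

Call:
{"method": "apply_moves", "body": {"steps": [{"translation": [0,0,0],"rotation": [0,0,0]},{"translation": [0,0,0],"rotation": [0,0,0]},{"translation": [0,0,0],"rotation": [0,0,0]},{"translation": [0,0,0],"rotation": [0,0,0]},{"translation": [0,0,0],"rotation": [0,0,0]},{"translation": [0,0,0],"rotation": [0,0,0]},{"translation": [0,0,0],"rotation": [0,0,0]},{"translation": [0,0,0],"rotation": [0,0,0]},{"translation": [0,0,0],"rotation": [0,0,0]},{"translation": [0,0,0],"rotation": [0,0,0]}], "jaw": 1, "newtons": 15}}

```text
t: 3.43
eef_pos: [0.6311, 0.1958, 0.0471]
ee_rot: [3.141, -0.001, 0.663]
force: [-2.5, 0.7, 5.4]
width: 0.0666
gripper_force: 15.0
```

Call:
{"method": "apply_moves", "body": {"steps": [{"translation": [0,0,0],"rotation": [0,0,-0.05]},{"translation": [0,0,0],"rotation": [0,0,-0.15]},{"translation": [0,0,0],"rotation": [0,0,-0.26]},{"translation": [0,0,0],"rotation": [0,0,-0.37]},{"translation": [0,0,0],"rotation": [0,0,-0.48]},{"translation": [0,0,0],"rotation": [0,0,-0.59]},{"translation": [0,0,0],"rotation": [0,0,-0.7]},{"translation": [0,0,0],"rotation": [0,0,-0.8]},{"translation": [0,0,0],"rotation": [0,0,-0.9]},{"translation": [0,0,0],"rotation": [0,0,-1]}]}}

```text
t: 4.27
eef_pos: [0.6314, 0.1957, 0.0472]
ee_rot: [-3.142, -0.001, 0.137]
force: [0.3, 0.3, 5.4]
width: 0.0665
gripper_force: 15.0
```

Call:
{"method": "apply_moves", "body": {"steps": [{"translation": [0,0,0],"rotation": [0,0,-0.1]},{"translation": [0,0,0],"rotation": [0,0,-0.2]},{"translation": [0,0,0],"rotation": [0,0,-0.3]},{"translation": [0,0,0],"rotation": [0,0,-0.4]},{"translation": [0,0,0],"rotation": [0,0,-0.5]},{"translation": [0,0,0],"rotation": [0,0,-0.6]},{"translation": [0,0,0],"rotation": [0,0,-0.7]},{"translation": [0,0,0],"rotation": [0,0,-0.8]},{"translation": [0,0,0],"rotation": [0,0,-0.9]},{"translation": [0,0,0],"rotation": [0,0,-1]}]}}

```text
t: 5.1
eef_pos: [0.6315, 0.1957, 0.0471]
ee_rot: [-3.141, -0.001, -0.387]
force: [0.4, 0.7, 3.8]
width: 0.0663
gripper_force: 15.0
```

Call:
{"method": "apply_moves", "body": {"steps": [{"translation": [0,0,0],"rotation": [0,0,-0.1]},{"translation": [0,0,0],"rotation": [0,0,-0.2]},{"translation": [0,0,0],"rotation": [0,0,-0.3]},{"translation": [0,0,0],"rotation": [0,0,-0.4]},{"translation": [0,0,0],"rotation": [0,0,-0.5]},{"translation": [0,0,0],"rotation": [0,0,-0.6]},{"translation": [0,0,0],"rotation": [0,0,-0.7]},{"translation": [0,0,0],"rotation": [0,0,-0.8]},{"translation": [0,0,0],"rotation": [0,0,-0.9]},{"translation": [0,0,0],"rotation": [0,0,-1]}]}}

```text
t: 5.93
eef_pos: [0.6315, 0.1957, 0.0472]
ee_rot: [-3.141, -0.001, -0.911]
force: [-0.8, 0.2, 4.7]
width: 0.0668
gripper_force: 15.0
```

Call:
{"method": "apply_moves", "body": {"steps": [{"translation": [0,0,0],"rotation": [0,0,-0.1]},{"translation": [0,0,0],"rotation": [0,0,-0.2]},{"translation": [0,0,0],"rotation": [0,0,-0.3]},{"translation": [0,0,0],"rotation": [0,0,-0.4]},{"translation": [0,0,0],"rotation": [0,0,-0.5]},{"translation": [0,0,0],"rotation": [0,0,-0.6]},{"translation": [0,0,0],"rotation": [0,0,-0.7]},{"translation": [0,0,0],"rotation": [0,0,-0.8]},{"translation": [0,0,0],"rotation": [0,0,-0.9]},{"translation": [0,0,0],"rotation": [0,0,-1]}]}}

```text
t: 6.77
eef_pos: [0.6315, 0.1957, 0.0472]
ee_rot: [-3.14, 0.0, -1.434]
force: [-0.3, 0.1, 5.0]
width: 0.0666
gripper_force: 15.0
```

Call:
{"method": "apply_moves", "body": {"steps": [{"translation": [0,0,0],"rotation": [0,0,-0.1]},{"translation": [0,0,0],"rotation": [0,0,-0.2]},{"translation": [0,0,0],"rotation": [0,0,-0.3]},{"translation": [0,0,0],"rotation": [0,0,-0.4]},{"translation": [0,0,0],"rotation": [0,0,-0.5]},{"translation": [0,0,0],"rotation": [0,0,-0.57]},{"translation": [0,0,0],"rotation": [0,0,-0.57]},{"translation": [0,0,0],"rotation": [0,0,-0.57]},{"translation": [0,0,0],"rotation": [0,0,-0.57]},{"translation": [0,0,0],"rotation": [0,0,-0.57]}]}}

```text
t: 7.6
eef_pos: [0.6315, 0.1957, 0.0471]
ee_rot: [-3.14, 0.001, -1.729]
force: [-0.1, 0.1, 5.4]
width: 0.0663
gripper_force: 15.0
```

Release and rise, then look.

Call:
{"method": "apply_moves", "body": {"steps": [{"translation": [0,0,0],"rotation": [0,0,0]},{"translation": [0,0,0],"rotation": [0,0,0]},{"translation": [0,0,0],"rotation": [0,0,0]},{"translation": [0,0,0],"rotation": [0,0,0]},{"translation": [0,0,0],"rotation": [0,0,0]},{"translation": [0,0,0],"rotation": [0,0,0]},{"translation": [0,0,0.02],"rotation": [0,0,0]},{"translation": [0,0,0.06],"rotation": [0,0,0]},{"translation": [0,0,0.12],"rotation": [0,0,0]},{"translation": [0,0,0.2],"rotation": [0,0,0]}], "jaw": -1}}

```text
t: 8.43
eef_pos: [0.6303, 0.1953, 0.0967]
ee_rot: [3.14, -0.001, -1.731]
force: [1.1, -0.1, -0.2]
width: 0.0874
gripper_force: 0.0
```

Call:
{"method": "apply_moves", "body": {"steps": [{"translation": [0,0,0.1],"rotation": [0,0,0]},{"translation": [0,0,0.2],"rotation": [0,0,0]},{"translation": [0,0,0.32],"rotation": [0,0,0]},{"translation": [-0.04,-0.1,0.44],"rotation": [0,0,0]},{"translation": [-0.1,-0.2,0.5],"rotation": [0,0,0.1]},{"translation": [-0.16,-0.34,0.5],"rotation": [0,0,0.2]},{"translation": [-0.23,-0.48,0.5],"rotation": [0,0,0.3]},{"translation": [-0.29,-0.6,0.5],"rotation": [0,0,0.4]},{"translation": [-0.34,-0.7,0.5],"rotation": [0,0,0.5]},{"translation": [-0.34,-0.7,0.5],"rotation": [0,0,0.5]}]}}

```text
t: 9.27
eef_pos: [0.5435, 0.0171, 0.2234]
ee_rot: [-3.14, 0.0, -1.468]
force: [0.0, 0.9, -0.5]
width: 0.0876
gripper_force: 0.0
```

```bash
python3 - <<'E'
from h import *
S,T=grab_frame("scene"),grab_frame("top")
cv2.imwrite("pics/s1.png",S);cv2.imwrite("pics/t1.png",T)
z=lambda I,u,v,w,h:cv2.resize(I[v:v+h,u:u+w],(400,300),interpolation=cv2.INTER_CUBIC)
cv2.imwrite("pics/crop3.png",np.hstack([z(S,370,210,72,54),z(T,225,135,60,45)]))
E
```

```text
(no output)
```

View pics/crop3.png

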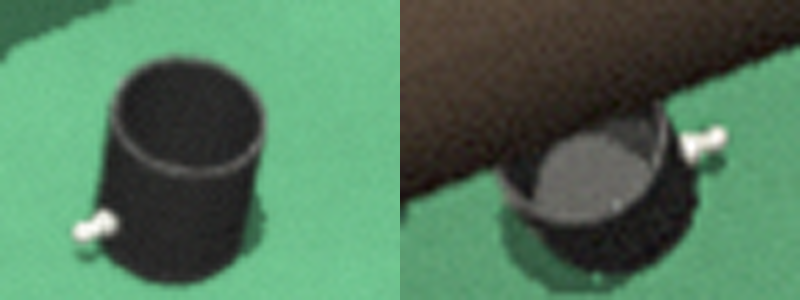

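The nipple tip is now at scene (384.4,251.9) / top (273,155.7), on the side away from the scanner. The rim centre is at scene (404,230.9).

```bash
python3 - <<'E'
from h import *
a,b=onplane("scene",384.4,251.9,.022),onplane("top",273,155.7,.022); t,e=two((384.4,251.9),(273,155.7))
print(a,b,t,e); r=onplane("scene",404,230.9,.078); print("rim",r, "was", onplane("scene",402.9,230.2,.078))
for p in (np.array([.631,.1955]),r[:2]):
  for n in (a,b): d=p-n[:2]; print("label dir",np.degrees(np.arctan2(d[1],d[0])),np.linalg.norm(d))
def disk(I,u,v):pass
E
```

```text
[0.6488 0.154  0.022 ] [0.6478 0.1529 0.022 ] [0.6482 0.1536 0.021 ] 0.0011
rim [0.6342 0.1978 0.078 ] was [0.6319 0.1957 0.078 ]
label dir 113.21525110623277 0.04515628416953727
label dir 111.52260010790712 0.04579301256742126
label dir 108.43494882292208 0.04616925383845836
label dir 106.85131515777097 0.04691449669345288
```

Call:
{"method": "apply_moves", "body": {"steps": [{"translation": [-0.04,-0.08,0],"rotation": [0,0,0]},{"translation": [-0.08,-0.16,0],"rotation": [0,0,0]},{"translation": [-0.13,-0.24,0],"rotation": [0,0,0]},{"translation": [-0.18,-0.34,0],"rotation": [0,0,0]},{"translation": [-0.23,-0.44,0],"rotation": [0,0,0]},{"translation": [-0.28,-0.54,-0.06],"rotation": [0,0,0]},{"translation": [-0.32,-0.6,-0.14],"rotation": [0,0,0]},{"translation": [-0.34,-0.64,-0.22],"rotation": [0,0,0]},{"translation": [-0.34,-0.64,-0.3],"rotation": [0,0,0]},{"translation": [-0.34,-0.64,-0.36],"rotation": [0,0,0]}]}}

```text
t: 10.2
eef_pos: [0.4609, -0.1394, 0.1307]
ee_rot: [3.142, 0.0, -1.47]
force: [-0.3, -0.9, -0.8]
width: 0.0878
gripper_force: 0.0
```

```bash
python3 - <<'E'
from h import *
S,T=grab_frame("scene"),grab_frame("top")
s=get_state();print(s["eef_pos"],s["ee_rot"],s["t"])
z=lambda I,u,v,w,h:cv2.resize(I[v:v+h,u:u+w],(400,300),interpolation=cv2.INTER_CUBIC)
cv2.imwrite("pics/crop4.png",np.hstack([z(S,223,140,80,60),z(T,225,135,60,45)]))
E
```

```text
[ 0.45995714 -0.13901845  0.12977094] [ 3.13765240e+00  3.80130546e-04 -1.46911766e+00] 10.3
```

View pics/crop4.png

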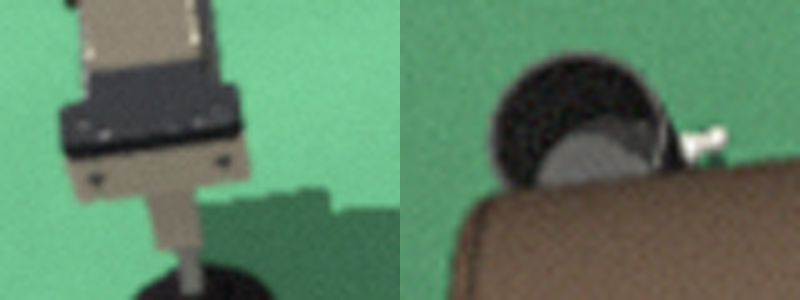

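The crop shows the fingers lined up over the stem, so I descend.

Call:
{"method": "apply_moves", "body": {"steps": [{"translation": [0,0,-0.04],"rotation": [0,0,0]},{"translation": [0,0,-0.08],"rotation": [0,0,0]},{"translation": [0,0,-0.13],"rotation": [0,0,0]},{"translation": [0,0,-0.18],"rotation": [0,0,0]},{"translation": [0,0,-0.23],"rotation": [0,0,0]},{"translation": [0,0,-0.27],"rotation": [0,0,0]},{"translation": [0,0,-0.29],"rotation": [0,0,0]},{"translation": [0,0,-0.3],"rotation": [0,0,0]},{"translation": [0,0,-0.3],"rotation": [0,0,0]},{"translation": [0,0,-0.3],"rotation": [0,0,0]}]}}

```text
t: 11.13
eef_pos: [0.4615, -0.1392, 0.0572]
ee_rot: [-3.141, -0.0, -1.468]
force: [0.4, -0.5, 0.8]
width: 0.0875
gripper_force: 0.0
```

Call:
{"method": "apply_moves", "body": {"steps": [{"translation": [0,0,0],"rotation": [0,0,0]},{"translation": [0,0,0],"rotation": [0,0,0]},{"translation": [0,0,0],"rotation": [0,0,0]},{"translation": [0,0,0],"rotation": [0,0,0]},{"translation": [0,0,0],"rotation": [0,0,0]},{"translation": [0,0,0],"rotation": [0,0,0]},{"translation": [0,0,0],"rotation": [0,0,0]},{"translation": [0,0,0],"rotation": [0,0,0]},{"translation": [0,0,0],"rotation": [0,0,0]},{"translation": [0,0,0],"rotation": [0,0,0]}], "jaw": 1, "newtons": 40}}

```text
t: 11.97
eef_pos: [0.4608, -0.1394, 0.0565]
ee_rot: [3.141, 0.0, -1.469]
force: [0.1, 0.1, 1.1]
width: 0.0263
gripper_force: 0.0
```

Call:
{"method": "apply_moves", "body": {"steps": [{"translation": [0,0,0],"rotation": [0,0,0]},{"translation": [0,0,0],"rotation": [0,0,0]},{"translation": [0,0,0],"rotation": [0,0,0]},{"translation": [0,0,0],"rotation": [0,0,0]},{"translation": [0,0,0.01],"rotation": [0,0,0]},{"translation": [0,0,0.02],"rotation": [0,0,0]},{"translation": [0,0,0.04],"rotation": [0,0,0]},{"translation": [0,0,0.06],"rotation": [0,0,0]},{"translation": [0,0,0.08],"rotation": [0,0,0]},{"translation": [0,0,0.08],"rotation": [0,0,0]}]}}

```text
t: 12.8
eef_pos: [0.4617, -0.1394, 0.0779]
ee_rot: [-3.14, -0.0, -1.468]
force: [1.1, -0.7, -3.3]
width: 0.0109
gripper_force: 40.0
```

Stem gripped. Now I lift and carry it over the pot.

Call:
{"method": "apply_moves", "body": {"steps": [{"translation": [0,0,0.05],"rotation": [0,0,0]},{"translation": [0,0,0.13],"rotation": [0,0,0]},{"translation": [0.02,0.04,0.21],"rotation": [0,0,0]},{"translation": [0.06,0.1,0.29],"rotation": [0,0,0]},{"translation": [0.1,0.18,0.35],"rotation": [0,0,0]},{"translation": [0.15,0.27,0.38],"rotation": [0,0,0]},{"translation": [0.2,0.37,0.4],"rotation": [0,0,0]},{"translation": [0.25,0.47,0.4],"rotation": [0,0,0]},{"translation": [0.3,0.57,0.4],"rotation": [0,0,0]},{"translation": [0.35,0.67,0.4],"rotation": [0,0,0]}]}}

```text
t: 13.63
eef_pos: [0.5486, 0.0294, 0.1768]
ee_rot: [-3.141, 0.0, -1.469]
force: [0.1, -1.3, -3.2]
width: 0.0106
gripper_force: 40.0
```

Call:
{"method": "apply_moves", "body": {"steps": [{"translation": [0.05,0.1,0],"rotation": [0,0,0]},{"translation": [0.1,0.2,0],"rotation": [0,0,0]},{"translation": [0.15,0.3,0],"rotation": [0,0,0]},{"translation": [0.2,0.4,0],"rotation": [0,0,0]},{"translation": [0.25,0.5,0],"rotation": [0,0,0]},{"translation": [0.29,0.58,0],"rotation": [0,0,0]},{"translation": [0.32,0.64,0],"rotation": [0,0,0]},{"translation": [0.33,0.67,0],"rotation": [0,0,0]},{"translation": [0.33,0.67,0],"rotation": [0,0,0]},{"translation": [0.33,0.67,0],"rotation": [0,0,0]}]}}

```text
t: 14.47
eef_pos: [0.6303, 0.1954, 0.176]
ee_rot: [3.14, -0.0, -1.468]
force: [0.2, 0.3, -3.6]
width: 0.011
gripper_force: 40.0
```

```bash
python3 - <<'E'
from h import *
S,T=grab_frame("scene"),grab_frame("top")
s=get_state();print(s["eef_pos"],s["ee_rot"],s["t"],s["force"],s["width"])
z=lambda I,u,v,w,h:cv2.resize(I[v:v+h,u:u+w],(400,300),interpolation=cv2.INTER_CUBIC)
cv2.imwrite("pics/crop5.png",np.hstack([z(S,355,165,100,75)if 0 else z(S,350,180,112,84),z(T,205,115,100,75)]))
E
```

```text
[0.6303638  0.19475863 0.17649244] [ 3.14100118e+00 -2.10624648e-04 -1.46914154e+00] 14.5667 [-0.31217579 -0.4151331  -2.36319839] 0.011203883526305464
```

View pics/crop5.png

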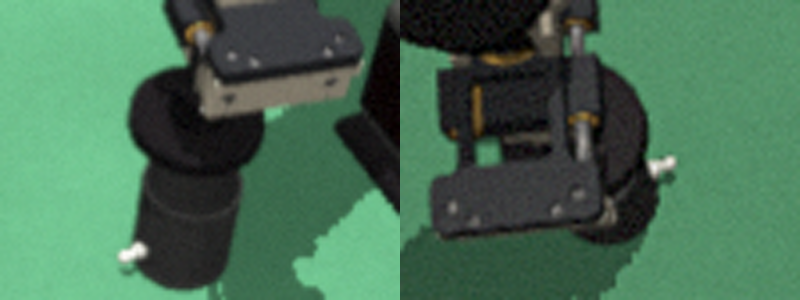

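The crop shows the cover edges at scene u 386.4–424.5 (v about 213) and the pot rim at u 391–418, so it sits nearly over the pot. I check the offset with the projection.

```bash
python3 - <<'E'
from h import *
for y in (.193,.195,.197,.199):
  print(y,"cover u",[proj("scene",[.631,y+s*.042,.14])[0] for s in(-1,0,1)],"rim u",[proj("scene",[.631,y+s*.033,.07])[0] for s in(-1,0,1)])
print([proj("scene",[.631,.196,z]) for z in(.14,.078)], proj("scene",[.631-.042,.196,.143]),proj("scene",[.631+.042,.196,.133]))
print(onplane("scene",404,230.9,.078))
E
```

```text
0.193 cover u [np.float64(386.1), np.float64(404.8), np.float64(423.5)] rim u [np.float64(387.3), np.float64(401.3), np.float64(415.2)]
0.195 cover u [np.float64(387.0), np.float64(405.7), np.float64(424.4)] rim u [np.float64(388.2), np.float64(402.1), np.float64(416.0)]
0.197 cover u [np.float64(387.9), np.float64(406.6), np.float64(425.3)] rim u [np.float64(389.0), np.float64(403.0), np.float64(416.9)]
0.199 cover u [np.float64(388.8), np.float64(407.5), np.float64(426.2)] rim u [np.float64(389.9), np.float64(403.8), np.float64(417.7)]
[array([406.2, 212.1]), array([402.9, 229.9])] [402.4 197.5] [409.9 228.7]
[0.6342 0.1978 0.078 ]
```

Call:
{"method": "apply_moves", "body": {"steps": [{"translation": [0.005,0.01,-0.02],"rotation": [0,0,0]},{"translation": [0.005,0.01,-0.05],"rotation": [0,0,0]},{"translation": [0.005,0.01,-0.08],"rotation": [0,0,0]},{"translation": [0.005,0.01,-0.11],"rotation": [0,0,0]},{"translation": [0.005,0.01,-0.13],"rotation": [0,0,0]},{"translation": [0.005,0.01,-0.145],"rotation": [0,0,0]},{"translation": [0.005,0.01,-0.155],"rotation": [0,0,0]},{"translation": [0.005,0.01,-0.165],"rotation": [0,0,0]},{"translation": [0.005,0.01,-0.17],"rotation": [0,0,0]},{"translation": [0.005,0.01,-0.175],"rotation": [0,0,0]}]}}

```text
t: 15.4
eef_pos: [0.6323, 0.1982, 0.1329]
ee_rot: [-3.141, 0.0, -1.469]
force: [-0.7, 0.4, -2.9]
width: 0.0108
gripper_force: 40.0
```

Call:
{"method": "apply_moves", "body": {"steps": [{"translation": [0,0,-0.005],"rotation": [0,0,0]},{"translation": [0,0,-0.01],"rotation": [0,0,0]},{"translation": [0,0,-0.015],"rotation": [0,0,0]},{"translation": [0,0,-0.02],"rotation": [0,0,0]},{"translation": [0,0,-0.024],"rotation": [0,0,0]},{"translation": [0,0,-0.024],"rotation": [0,0,0]},{"translation": [0,0,-0.024],"rotation": [0,0,0]},{"translation": [0,0,-0.024],"rotation": [0,0,0]},{"translation": [0,0,-0.024],"rotation": [0,0,0]},{"translation": [0,0,-0.024],"rotation": [0,0,0]}]}}

```text
t: 16.23
eef_pos: [0.6322, 0.1982, 0.1269]
ee_rot: [-3.141, 0.0, -1.469]
force: [0.2, -0.0, -3.1]
width: 0.0109
gripper_force: 40.0
```

Call:
{"method": "apply_moves", "body": {"steps": [{"translation": [0,0,-0.005],"rotation": [0,0,0]},{"translation": [0,0,-0.01],"rotation": [0,0,0]},{"translation": [0,0,-0.015],"rotation": [0,0,0]},{"translation": [0,0,-0.02],"rotation": [0,0,0]},{"translation": [0,0,-0.024],"rotation": [0,0,0]},{"translation": [0,0,-0.028],"rotation": [0,0,0]},{"translation": [0,0,-0.03],"rotation": [0,0,0]},{"translation": [0,0,-0.032],"rotation": [0,0,0]},{"translation": [0,0,-0.032],"rotation": [0,0,0]},{"translation": [0,0,-0.032],"rotation": [0,0,0]}]}}

```text
t: 17.07
eef_pos: [0.6322, 0.1981, 0.1188]
ee_rot: [-3.142, -0.0, -1.469]
force: [-0.5, 0.7, -2.5]
width: 0.0107
gripper_force: 40.0
```

Call:
{"method": "apply_moves", "body": {"steps": [{"translation": [0,0,-0.001],"rotation": [0,0,0]},{"translation": [0,0,-0.002],"rotation": [0,0,0]},{"translation": [0,0,-0.003],"rotation": [0,0,0]},{"translation": [0,0,-0.004],"rotation": [0,0,0]},{"translation": [0,0,-0.005],"rotation": [0,0,0]},{"translation": [0,0,-0.006],"rotation": [0,0,0]},{"translation": [0,0,-0.006],"rotation": [0,0,0]},{"translation": [0,0,-0.006],"rotation": [0,0,0]},{"translation": [0,0,-0.006],"rotation": [0,0,0]},{"translation": [0,0,-0.006],"rotation": [0,0,0]}]}}

```text
t: 17.9
eef_pos: [0.6325, 0.1982, 0.1185]
ee_rot: [-3.14, 0.0, -1.468]
force: [-3.3, -1.2, 5.8]
width: 0.0111
gripper_force: 40.0
```

Call:
{"method": "apply_moves", "body": {"steps": [{"translation": [0,0,0.002],"rotation": [0,0,0]},{"translation": [0,0,0.002],"rotation": [0,0,0]},{"translation": [0,0,0.002],"rotation": [0,0,0]},{"translation": [0,0,0.002],"rotation": [0,0,0]},{"translation": [0,0,0.002],"rotation": [0,0,0]},{"translation": [0,0,0.002],"rotation": [0,0,0]},{"translation": [0,0,0.002],"rotation": [0,0,0]},{"translation": [0,0,0.002],"rotation": [0,0,0]},{"translation": [0,0,0.002],"rotation": [0,0,0]},{"translation": [0,0,0.002],"rotation": [0,0,0]}], "jaw": -1}}

```text
t: 18.73
eef_pos: [0.6321, 0.1981, 0.1178]
ee_rot: [-3.142, -0.0, -1.469]
force: [-0.2, -0.7, 0.5]
width: 0.0722
gripper_force: 0.0
```

Call:
{"method": "apply_moves", "body": {"steps": [{"translation": [0,0,-0.01],"rotation": [0,0,0]},{"translation": [0,0,-0.03],"rotation": [0,0,0]},{"translation": [0,0,-0.05],"rotation": [0,0,0]},{"translation": [0,0,-0.07],"rotation": [0,0,0]},{"translation": [0,0,-0.085],"rotation": [0,0,0]},{"translation": [0,0,-0.095],"rotation": [0,0,0]},{"translation": [0,0,-0.105],"rotation": [0,0,0]},{"translation": [0,0,-0.11],"rotation": [0,0,0]},{"translation": [0,0,-0.11],"rotation": [0,0,0]},{"translation": [0,0,-0.11],"rotation": [0,0,0]}]}}

```text
t: 19.57
eef_pos: [0.6322, 0.1982, 0.0904]
ee_rot: [-3.141, 0.0, -1.469]
force: [-0.8, -0.5, 0.4]
width: 0.0876
gripper_force: 0.0
```

```bash
python3 - <<'E'
from h import *
S,T=grab_frame("scene"),grab_frame("top")
s=get_state();print(s["eef_pos"],s["t"],s["force"],s["width"])
z=lambda I,u,v,w,h:cv2.resize(I[v:v+h,u:u+w],(400,300),interpolation=cv2.INTER_CUBIC)
cv2.imwrite("pics/crop6.png",np.hstack([z(S,350,180,112,84),z(T,205,115,100,75)]))
E
```

```text
[0.63230213 0.19820775 0.09057823] 19.6667 [-0.89120817 -0.01884291 -0.40447517] 0.08752665888279414
```

View pics/crop6.png

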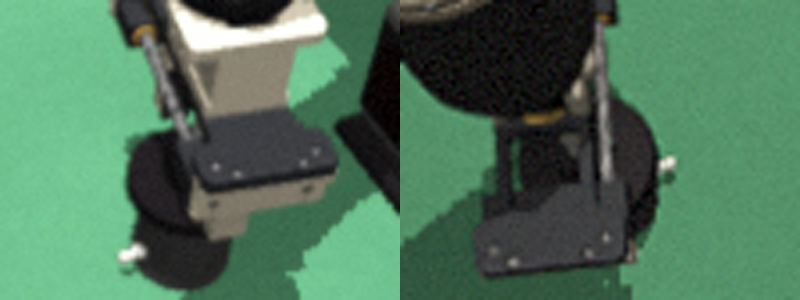

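The cover and lid are seated level on the pot and the nipple hasn't moved. Grip the hub.

Call:
{"method": "apply_moves", "body": {"steps": [{"translation": [0,0,0],"rotation": [0,0,0]},{"translation": [0,0,0],"rotation": [0,0,0]},{"translation": [0,0,0],"rotation": [0,0,0]},{"translation": [0,0,0],"rotation": [0,0,0]},{"translation": [0,0,0],"rotation": [0,0,0]},{"translation": [0,0,0],"rotation": [0,0,0]},{"translation": [0,0,0],"rotation": [0,0,0]},{"translation": [0,0,0],"rotation": [0,0,0]},{"translation": [0,0,0],"rotation": [0,0,0]},{"translation": [0,0,0],"rotation": [0,0,0]}], "jaw": 1, "newtons": 15}}

```text
t: 20.5
eef_pos: [0.6321, 0.1981, 0.0903]
ee_rot: [3.142, -0.0, -1.469]
force: [0.1, 0.2, 0.8]
width: 0.036
gripper_force: 15.0
```

Call:
{"method": "apply_moves", "body": {"steps": [{"translation": [0,0,0],"rotation": [0,0,0]},{"translation": [0,0,0],"rotation": [0,0,0]},{"translation": [0,0,0.005],"rotation": [0,0,0]},{"translation": [0,0,0.01],"rotation": [0,0,0]},{"translation": [0,0,0.015],"rotation": [0,0,0]},{"translation": [0,0,0.02],"rotation": [0,0,0]},{"translation": [0,0,0.025],"rotation": [0,0,0]},{"translation": [0,0,0.03],"rotation": [0,0,0]},{"translation": [0,0,0.03],"rotation": [0,0,0]},{"translation": [0,0,0.03],"rotation": [0,0,0]}]}}

```text
t: 21.33
eef_pos: [0.6322, 0.1982, 0.0979]
ee_rot: [-3.141, 0.0, -1.469]
force: [-1.2, -0.5, -0.9]
width: 0.0358
gripper_force: 15.0
```

Only about 1 N is carried, which is the cover alone. I continue slowly upwards.

Call:
{"method": "apply_moves", "body": {"steps": [{"translation": [0,0,0.02],"rotation": [0,0,0]},{"translation": [0,0,0.05],"rotation": [0,0,0]},{"translation": [0,0,0.08],"rotation": [0,0,0]},{"translation": [0,0,0.11],"rotation": [0,0,0]},{"translation": [0,0,0.14],"rotation": [0,0,0]},{"translation": [0,0,0.17],"rotation": [0,0,0]},{"translation": [0,0,0.2],"rotation": [0,0,0]},{"translation": [0,0,0.23],"rotation": [0,0,0]},{"translation": [0,0,0.26],"rotation": [0,0,0]},{"translation": [0,0,0.28],"rotation": [0,0,0]}]}}

```text
t: 22.17
eef_pos: [0.6324, 0.1982, 0.1691]
ee_rot: [-3.141, 0.0, -1.469]
force: [0.8, 0.2, -0.1]
width: 0.0359
gripper_force: 15.0
```

Call:
{"method": "apply_moves", "body": {"steps": [{"translation": [0,0,0.03],"rotation": [0,0,0]},{"translation": [0,0,0.06],"rotation": [0,0,0]},{"translation": [0,0,0.09],"rotation": [0,0,0]},{"translation": [0,0,0.12],"rotation": [0,0,0]},{"translation": [0,0,0.14],"rotation": [0,0,0]},{"translation": [0,0,0.16],"rotation": [0,0,0]},{"translation": [0,0,0.17],"rotation": [0,0,0]},{"translation": [0,0,0.17],"rotation": [0,0,0]},{"translation": [0,0,0.17],"rotation": [0,0,0]},{"translation": [0,0,0.17],"rotation": [0,0,0]}]}}

```text
t: 23.0
eef_pos: [0.6319, 0.198, 0.2099]
ee_rot: [3.141, -0.0, -1.469]
force: [-0.2, -0.6, -0.6]
width: 0.0358
gripper_force: 15.0
```

```bash
python3 - <<'E'
from h import *
S,T=grab_frame("scene"),grab_frame("top")
s=get_state();print(s["eef_pos"],s["t"],s["force"],s["width"],s["gripper_force"])
z=lambda I,u,v,w,h:cv2.resize(I[v:v+h,u:u+w],(400,300),interpolation=cv2.INTER_CUBIC)
cv2.imwrite("pics/crop7.png",np.hstack([z(S,340,160,136,102),z(T,205,115,100,75)]))
E
```

```text
[0.63195148 0.19801982 0.20983125] 23.1 [ 0.29562778 -0.39102321 -0.12893053] 0.035910407187026164 14.99982445500791
```

View pics/crop7.png

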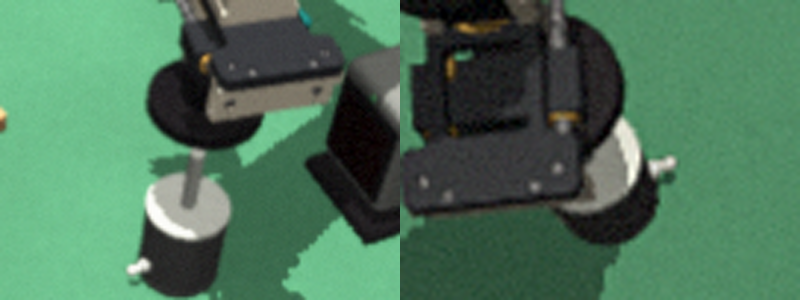

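The crop shows the cover held level well above the stem top, the inner lid seated on the pot, and the nipple still pointing away from the scanner. I hand in.

```bash
python3 -c "
from station import *
print(job_done())"
```

```text
the job is handed in; nothing more can be done
None
```

The job is handed in at about 23 s (result not reported back): the pot's label faces the scanner, the inner lid is seated on the rim, and the cover is held level about 200 mm above the bench.

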